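# Present the labelled sample plate over the notebook

### The job

Three sample plates stand on edge in the slotted wooden rack; find the one with a notched corner, which marks its frosted, labelled end. Take it by its clear part and present it over the notebook for copying: frosted end above the page, plate about 20 cm up, long edges level, leaned over by about 45 degrees or more so that the label side (not the bare side) looks upward. Leave the other two plates in the rack, and finish while still holding the plate there, motionless in the gripper.

Things in the scene. Friction and masses are not known exactly. Their poses are not given: they have to be found in the camera images.
- plate_center (a point): Centre of the notched plate, 110 x 65 x 8 mm, 60 g, on edge in any slot, top 75 mm over the desk. x: along it to the frosted end; y: out of the label face; z: to the notched edge, up at first. Clear for x -55 to +25 mm, frosted white +25 to +55. Notch: 14 (x) by 13 mm (z) out of the +x +z corner. Facing the label, notch on top, it is upper left.
- label (a point): Middle of the thin brown card label (24 x 38 mm) on the frosted end of the notched plate, on its +y face; 40 mm in +x, 4 mm in +y and 5.5 mm in -z from the plate's centre; axes as the plate's.
- blank_1_center (a point): Centre of a plain plate without notch, clear all over, of the same 110 x 65 x 8 mm, standing in another slot of the rack. To be left alone.
- blank_2_center (a point): Centre of the second plain plate without notch, like the first. To be left alone.
- rack: Fixed dark wooden block, 90 (x) by 164 (y) by 30 mm high, origin in the middle of its underside, turned any way about the vertical. Slots along x at y = -55, 0, +55 mm, 10 mm wide, floor 10 mm above the desk, open at the ends. The plates' upper 45 mm stand free, 47 mm apart: open the fingers only part way.
- notebook: Notebook lying flat and fixed on the desk, 210 mm (x) by 152 mm (y), 14 mm thick, origin at the middle of its underside; a pencil lies on it. A desk lamp's arm and long head hang over the back of the desk, beyond about x = 0.68 m and from 0.15 m up: when leaning the hand, lean its wrist sideways or towards the robot, not away.
Not all that is in view belongs to the job. Leave any pink look-alike of the part that bears plate_center alone.

How it is judged (in metres and radians):
At the end, for the whole second after the job is handed in: Notched plate held by its clear part (grasp point 11 mm or more off the frosted end), centre 13-32 cm up, label over the notebook, label face within 57 degrees of facing straight up, length level within 15 degrees, at rest, carried by the fingers alone; both plain plates still in their slots (contact force between the fingers and plate above 1 N and contact force between plate and rack below 0.1 N and contact force between plate and notebook below 0.1 N and height (world z) of plate_center between 0.13 and 0.32 m and angle between label's own y axis and vertical below 1 rad and angle between plate_center's own x axis and vertical between 1.31 and 1.83 rad and x of the grasp point in the frame of plate_center below 0.014 m and x of label in the frame of notebook between -0.105 and 0.105 m and y of label in the frame of notebook between -0.076 and 0.076 m and linear speed of plate below 0.03 m/s and height (world z) of each of blank_1_center, blank_2_center below 0.052 m); the arm keeps its last pose, push and grip.
It fails at once if a plain plate is moved by more than 20 mm (distance of any of blank_1_center, blank_2_center from where it was at the start of the episode above 0.02 m).
It also fails if it takes over 34 s, if anything falls off the work surface, if the arm or the gripper's body presses on something with over 40 N, if the wrist force passes 120 N, or if a joint passes its speed limit or range.

### The arm

A 7-joint arm with a two-finger parallel gripper is mounted at the origin on a cart in front of the work surface, level with it; the furniture and walls round the work are solid. World frame = base frame: x ahead of the robot, y to its left, z up, the work surface at z = 0. Lengths are in m, angles in degrees, forces in N, time in s.
With the tool pointing down it reaches from about 0.4 to 0.85 m from the base axis. Payload 6.9 kg.
Tool frame: the origin (TCP) lies at the centre of the arm's flange, where the gripper is bolted on; the fingertips stand 173 mm ahead of it and the grasp point (between the pads) lies 155 mm ahead of it; z points along the fingers, y is the line along which they close (so a half turn about z gives the same grasp; the last joint's range is limited). The gripper opens to 85 mm and grips with 20 to 120 N. Pads are 22 mm wide; open, the fingers measure 114 mm over their backs; the gripper's body (76 mm by 85 mm) begins 54 mm behind the grasp point. The pads swing forward as they close: fully open they stand 13 mm farther back than shut.
Start: joints at [-60.705, 29.078, -13.613, 85.955, 7.202, 65.827, -8.869], TCP at [0.247, 0.574, 0.405] pointing down, gripper open.
Joint ranges: [-176.47, 176.47], [-13.61, 117.27], [-81.72, 77.17], [0.22, 143.17], [-87.28, 267.28], [10, 112.55], [-165.47, 165.47]. Speed limits (degrees/s): [136.94, 136.94, 180, 180, 180, 180, 180].

### API

Orientations are given as a 3x3 rotation matrix whose columns are the frame's x, y, z axes.
In Python, from station import bot gives the robot as it stands.
- The arm moves only by the tool apply_moves, never from a script. Its argument "deltas" is a list that holds one entry, the list of rows, each a list of 7 numbers: the shift along the world's x, y, z in units of 0.5 m (1.0 is 0.5 m), then the turn, a rotation vector about the world's x, y, z in units of 30 degrees (1.0 is 30 degrees), then the closure, from -1 (fully open) to 1 (shut). A call has 1 to 8 rows; each row is the pose to reach, as a shift and turn from the pose commanded when the call began; what a row does not reach only later rows make up. A row lasts 1/12 s, in which the tool goes at most 41.7 mm and 7.16 degrees, less where a joint would pass 70% of its speed; a pose out of reach is approached as far as the arm can. A call with a number of a shift or a turn outside -1 to 1 is refused whole. A call with a gripper value outside its range is refused whole. The fingers move at their own pace and stop on an object; the grip force is fixed at half the most. Time passes only in rows, so rows that repeat a pose let the fingers close. It gives the time, the measured TCP pose, the force, the opening and the grip force at its end, in the units of the state.
- bot.get_state(): the state, without advancing time (a new reading comes with each control period).
- bot.read_camera(name): name is "scene" or "top" or "wrist"; returns a dict with "color" (384x512x3 uint8, blue, green, red), "camera_matrix" (3x3 intrinsics, pixels), "k1" (the pictures are not rectified: a ray, as slopes to the right and down, at radius r is drawn at 1 + k1 r^2 times it, then the intrinsics apply), "pose" (4x4, takes a point from camera to world coordinates); the wrist camera has in their place "hand_eye" (4x4, takes a point from camera to tool coordinates, whose origin is the TCP and whose axes are the flange's). Camera axes: x right, y up, looking along -z (the intrinsics and any distortion apply to the point x, -y, -z); pixel columns grow to the right and rows downward; lengths in m; the calibration is good to about 2 mm. A picture is of the moment at which its call begins: read the wrist's pose just before it. There is no depth.
- bot.finish_job(): hands the job in; it is judged then, once.
The state is a dict: "clock": time; "q": joint angles; "qvel": joint speeds; "tau": joint torques, N m; "ee_pos": TCP position; "orientation": TCP orientation; "force": force on the tool from outside, world axes, zero at the start; "wrist_torque": the same for the moment, N m; "gripper_width": finger opening in m; "gripper_force": force on a finger pad.
Only numpy, scipy, OpenCV 4.12 (cv2) and the standard library are available. Lean on these libraries where they do the work, as an engineer would, in place of code of your own. Each camera call takes 0.05 s, during which the arm holds its last target. There are 200 camera calls.

## Working session

There is one attempt and no reset: what is moved stays moved. The work goes in short steps, Python scripts to look and compute and a tool call to move; the robot and the scene stay as the last step left them, time stands still between calls to the robot, and variables do not carry over. Pictures are saved under pics/ and viewed, at most 10 in all, crops included, and the job is handed in when it is done.

Besides the shell and the picture viewer there is one more tool, called after ">>>" as name(argument=value, ...), one argument or row to a line, values as JSON. apply_moves: Moves the arm, as the interface text tells. Its arguments: {"type":"object","properties":{"deltas":{"type":"array"}},"required":["deltas"]}

```bash
mkdir -p pics; ls
python3 - <<'E'
from station import bot
import cv2,numpy as np
for n in("scene","top"):
    c=bot.read_camera(n); cv2.imwrite(f"pics/{n}0.png",cv2.resize(c["color"],None,fx=1.5,fy=1.5,interpolation=cv2.INTER_CUBIC)); print(n,c["camera_matrix"],c["k1"],np.round(c["pose"],3))
s=bot.get_state();print(s)
c=bot.read_camera("wrist");print(np.round(c["hand_eye"],4),c["camera_matrix"],c["k1"])
E
```

```text
pics
scene [[430.25931592   0.         259.10811801]
 [  0.         430.25931592 191.79898212]
 [  0.           0.           1.        ]] 0.030531301599907374 [[ 0.678  0.45  -0.581 -0.101]
 [-0.735  0.428 -0.526 -0.516]
 [ 0.012  0.784  0.621  0.684]
 [ 0.     0.     0.     1.   ]]
top [[364.13096369   0.         256.35276471]
 [  0.         364.13096369 190.96974771]
 [  0.           0.           1.        ]] -0.056611168963859954 [[-0.007  0.997 -0.079  0.394]
 [-1.    -0.007 -0.004 -0.015]
 [-0.005  0.079  0.997  1.105]
 [ 0.     0.     0.     1.   ]]
{'clock': 0.1, 'q': array([-60.70590416,  29.12056341, -13.60806512,  85.99964841,
         7.20272954,  65.8267602 ,  -8.87016407]), 'qvel': array([ 0.03414836, -0.03680734,  0.06009846, -0.23485171,  0.0154521 ,
        0.13113674,  0.02255998]), 'tau': array([-4.73129621e-03, -6.21844983e+01, -2.19503425e+00, -2.50209975e+01,
        1.23677496e-02,  7.78863207e-03, -3.53030441e-05]), 'ee_pos': array([0.24672451, 0.57407526, 0.40393728]), 'orientation': array([[-9.18785048e-01,  3.94757794e-01, -5.65875057e-04],
       [ 3.94758197e-01,  9.18783932e-01, -1.43274772e-03],
       [-4.56714185e-05, -1.53977100e-03, -9.99998814e-01]]), 'force': array([-0.71570234, -0.04491991,  0.1320346 ]), 'wrist_torque': array([0.02285841, 0.01925715, 0.02815982]), 'gripper_force': 0.0, 'gripper_width': 0.0850262686311215}
[[-8.000e-04  9.560e-01  2.932e-01  7.350e-02]
 [ 1.000e+00  7.000e-04  6.000e-04  1.000e-04]
 [ 3.000e-04  2.932e-01 -9.560e-01  3.210e-02]
 [ 0.000e+00  0.000e+00  0.000e+00  1.000e+00]] [[333.27431804   0.         262.17443923]
 [  0.         333.27431804 192.27698342]
 [  0.           0.           1.        ]] 0.015081720645257821
```

View pics/scene0.png

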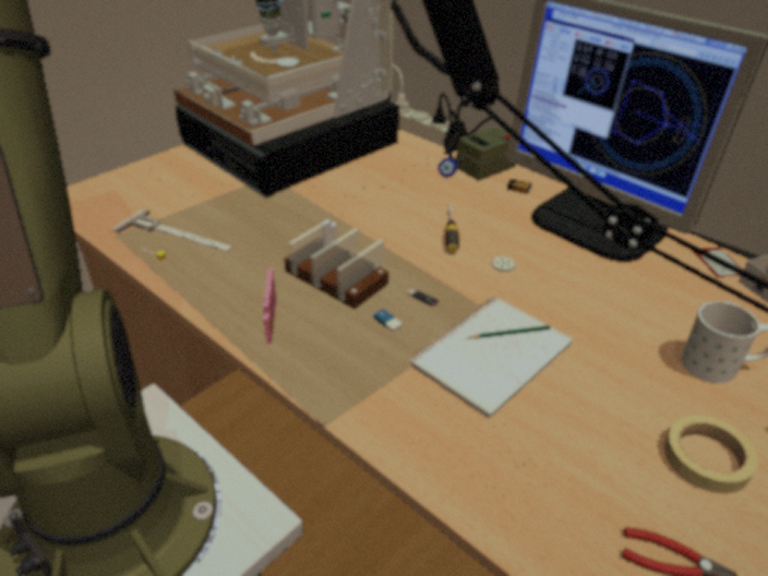

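View pics/top0.png

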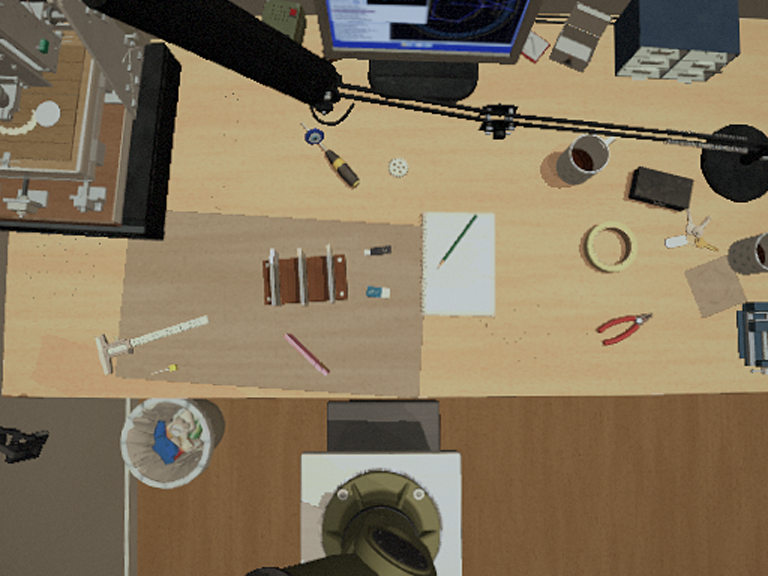

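The scene view shows the rack at (337,265) with three plates, the notebook at (493,355) and the pink look-alike at (268,305). In the top view the rack is at about (305,276), the notebook at (458,264) and the slots run along the image vertical. I'll enlarge the rack in both.

```bash
cat > h.py <<'E'
import numpy as np,cv2
from station import bot
def ray(c,u,v,T=None):
    K=c["camera_matrix"];d=np.array([(u-K[0,2])/K[0,0],(v-K[1,2])/K[1,1]]);s=d.copy()
    for _ in range(10): s=d/(1+c["k1"]*(s@s))
    T=c["pose"] if T is None else T
    return T[:3,3],T[:3,:3]@np.array([s[0],-s[1],-1])
def at_z(c,u,v,z,T=None):
    o,d=ray(c,u,v,T);return o+d*(z-o[2])/d[2]
def wristT(s,c):
    T=np.eye(4);T[:3,:3]=s["orientation"];T[:3,3]=s["ee_pos"];return T@c["hand_eye"]
E
python3 - <<'E'
from h import *
t=bot.read_camera("top")["color"][155:215,165:245];s=bot.read_camera("scene")["color"][135:210,180:270]
a=cv2.resize(t,(800,600),interpolation=cv2.INTER_CUBIC);b=cv2.resize(s,(720,600),interpolation=cv2.INTER_CUBIC)
cv2.imwrite("pics/t1.png",a);cv2.imwrite("pics/s1.png",b)
E
```

```text
(no output)
```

View pics/t1.png

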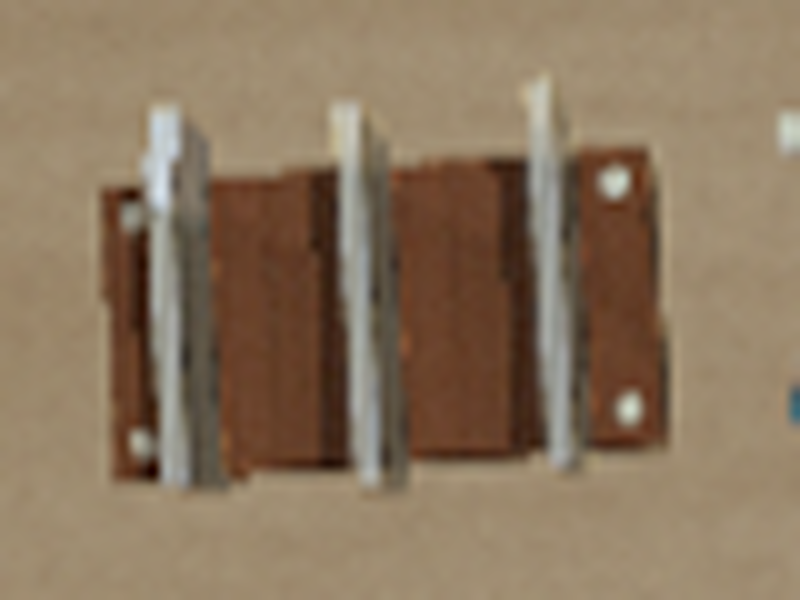

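View pics/s1.png

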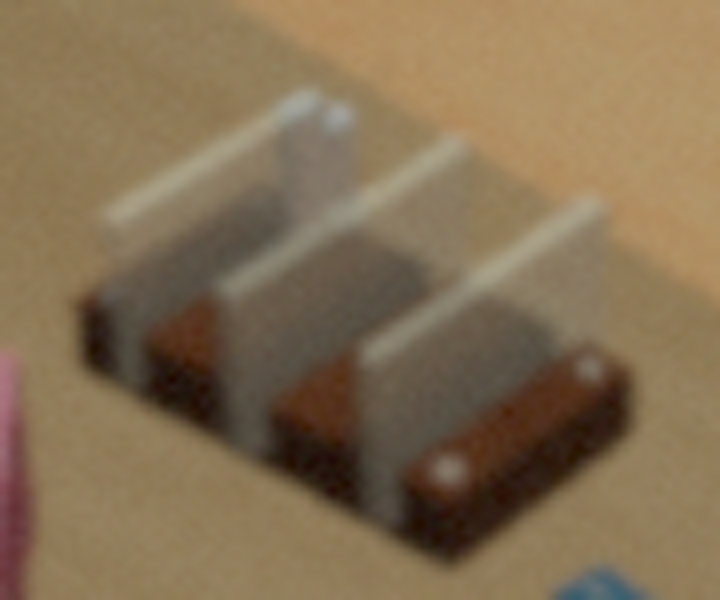

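Slot 1 (leftmost in the top view, world +y side) holds the notched plate: the step of the notch and the white frosted end are at its far (+x) end (crop (165,105) to (178,483)). The label therefore faces world +y. Rack top corners in the top crop are (103,188), (648,148), (665,443), (113,480).

Run:
```python
from h import *
c=bot.read_camera("top");p=lambda x,y,z:at_z(c,165+x/10-.45,155+y/10-.45,z)
R=np.array([p(x,y,.03) for x,y in((103,188),(648,148),(665,443),(113,480))]);print(R.round(4),R.mean(0))
yax=(R[0]+R[3]-R[1]-R[2]);print("rack yaw of y-90",np.degrees(np.arctan2(yax[1],yax[0]))-90)
xax=(R[0]+R[1]-R[3]-R[2]);print("rack yaw of x",np.degrees(np.arctan2(xax[1],xax[0])))
for a,b in(((165,105),(178,483)),((348,103),(372,482)),((540,80),(563,465))):
    A,B=p(*a,.075),p(*b,.075);print(A.round(4),B.round(4),((A+B)/2).round(4),np.degrees(np.arctan2(*(A-B)[1::-1])),np.linalg.norm(A-B))
q=lambda u,v:at_z(c,u/1.5-.2,v/1.5-.2,.014)
N=np.array([q(422,213),q(494,213),q(495,316),q(422,314)]);print(N.round(3),N.mean(0))
# scene check
c=bot.read_camera("scene");s=lambda x,y,z:at_z(c,180+x/8-.44,135+y/8-.44,z).round(4)
print("scene near/far top notched",s(112,212,.075),s(298,100,.075),s(335,117,.062))
```

```text
[[0.5338 0.2323 0.03  ]
 [0.5445 0.0693 0.03  ]
 [0.4564 0.0643 0.03  ]
 [0.4465 0.2283 0.03  ]] [0.4953073  0.14853392 0.03      ]
rack yaw of y-90 3.601892278247746
rack yaw of x 2.918615111858871
[0.5518 0.2043 0.075 ] [0.4434 0.1995 0.075 ] [0.4976 0.2019 0.075 ] 2.539640305763185 0.10848158123269304
[0.5519 0.1517 0.075 ] [0.4433 0.1442 0.075 ] [0.4976 0.1479 0.075 ] 3.943456975498012 0.10880362237342496
[0.558  0.0966 0.075 ] [0.4478 0.0899 0.075 ] [0.5029 0.0933 0.075 ] 3.4919068788881256 0.11045157482616685
[[ 0.63  -0.087  0.014]
 [ 0.629 -0.233  0.014]
 [ 0.42  -0.23   0.014]
 [ 0.425 -0.084  0.014]] [ 0.52627696 -0.15882599  0.014     ]
scene near/far top notched [0.4472 0.2029 0.075 ] [0.5315 0.2087 0.075 ] [0.5464 0.2077 0.062 ]
```

>>> apply_moves(
  deltas=[
    [[0.488,-0.742,-0.15,0,0,0.888,0.05],[0.488,-0.742,-0.15,0,0,0.888,0.05],[0.488,-0.742,-0.15,0,0,0.888,0.05],[0.488,-0.742,-0.15,0,0,0.888,0.05],[0.488,-0.742,-0.15,0,0,0.888,0.05],[0.488,-0.742,-0.15,0,0,0.888,0.05],[0.488,-0.742,-0.15,0,0,0.888,0.05],[0.488,-0.742,-0.15,0,0,0.888,0.05]],
  ],
)

```text
clock: 1.02
ee_pos: [0.4281, 0.2978, 0.3491]
orientation: [[-0.998, -0.059, 0.001], [-0.059, 0.998, 0.0], [-0.001, 0.0, -1.0]]
force: [1.5, 0.2, -0.8]
gripper_width: 0.0408
gripper_force: 0.0
```

>>> apply_moves(
  deltas=[
    [[0.126,-0.19,-0.04,0,0,0,0.05],[0.126,-0.19,-0.04,0,0,0,0.05],[0.126,-0.19,-0.04,0,0,0,0.05],[0.126,-0.19,-0.04,0,0,0,0.05],[0.126,-0.19,-0.04,0,0,0,0.05]],
  ],
)

```text
clock: 1.43
ee_pos: [0.4914, 0.2025, 0.3287]
orientation: [[-0.999, -0.054, -0.001], [-0.054, 0.999, -0.001], [0.001, -0.001, -1.0]]
force: [-0.1, 0.5, -0.1]
gripper_width: 0.0407
gripper_force: 0.0
```

Run:
```python
from h import *
s=bot.get_state();c=bot.read_camera("wrist");np.savez("w.npz",T=wristT(s,c))
print(s["ee_pos"],s["orientation"].round(3),s["q"].round(1),s["clock"])
cv2.imwrite("pics/w1.png",cv2.resize(c["color"],None,fx=1.5,fy=1.5,interpolation=cv2.INTER_CUBIC))
```

```text
[0.49136815 0.20250893 0.32871512] [[-0.999 -0.054 -0.001]
 [-0.054  0.999 -0.001]
 [ 0.001 -0.001 -1.   ]] [-13.4  25.6 -17.  106.2   9.6  49.6  58.1] 1.4333
```

View pics/w1.png

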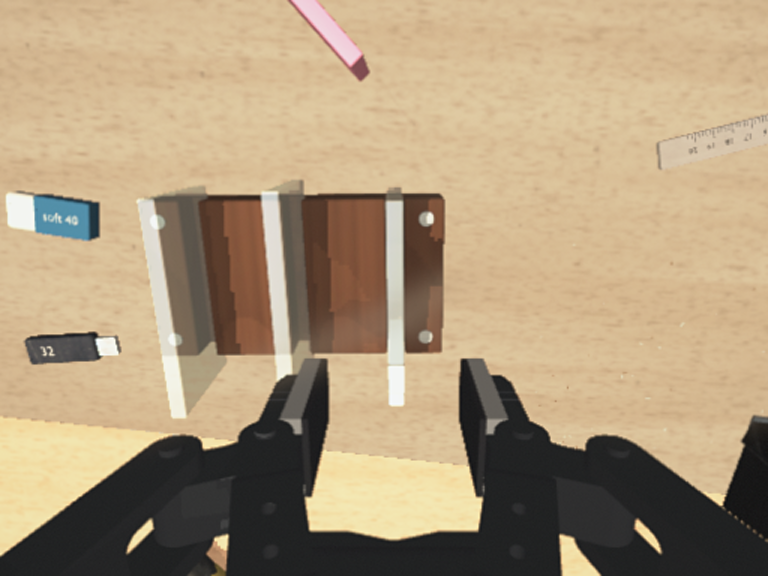

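The wrist view shows the notched plate centred between the fingers: top edge from (394,192) to the white frosted part (397,366).

Run:
```python
from h import *
c=bot.read_camera("wrist");T=np.load("w.npz")["T"]
for u,v in((394,192),(397,366),(382,282),(404,282)): print((u,v),at_z(c,u/1.5-.17,v/1.5-.17,.075,T).round(4))
```

```text
(394, 192) [0.4415 0.1992 0.075 ]
(397, 366) [0.5249 0.2051 0.075 ]
(382, 282) [0.4827 0.1958 0.075 ]
(404, 282) [0.4822 0.206  0.075 ]
```

>>> apply_moves(
  deltas=[
    [[0,0,-0.07,0,0,0.02,0.05],[0,0,-0.14,0,0,0.02,0.05],[0,0,-0.2,0,0,0.02,0.05],[0,0,-0.23,0,0,0.02,0.05],[0,0,-0.23,0,0,0.02,0.05],[0,0,-0.23,0,0,0.02,0.05]],
  ],
)

```text
clock: 2.03
ee_pos: [0.4896, 0.2062, 0.2141]
orientation: [[-0.997, -0.072, -0.001], [-0.072, 0.997, 0.0], [0.001, 0.0, -1.0]]
force: [0.3, -0.3, 1.3]
gripper_width: 0.0405
gripper_force: 0.0
```

>>> apply_moves(
  deltas=[
    [[0,0,0,0,0,0,0.4],[0,0,0,0,0,0,0.6],[0,0,0,0,0,0,0.8],[0,0,0,0,0,0,1],[0,0,0,0,0,0,1],[0,0,0,0,0,0,1],[0,0,0,0,0,0,1],[0,0,0,0,0,0,1]],
  ],
)

```text
clock: 2.7
ee_pos: [0.4908, 0.2043, 0.2156]
orientation: [[-0.998, -0.069, 0.002], [-0.069, 0.998, 0.0], [-0.002, 0.0, -1.0]]
force: [-0.8, -1.6, 5.9]
gripper_width: 0.0071
gripper_force: 58.5
```

>>> apply_moves(
  deltas=[
    [[0,0,0.03,0,0,0,1],[0,0,0.07,0,0,0,1],[0,0,0.12,0,0,0,1],[0,0,0.18,0,0,0,1],[0,0,0.24,0,0,0,1],[0,0,0.28,0,0,0,1],[0,0,0.28,0,0,0,1]],
  ],
)

```text
clock: 3.28
ee_pos: [0.4911, 0.2052, 0.3593]
orientation: [[-0.998, -0.069, 0.008], [-0.069, 0.998, 0.003], [-0.008, 0.003, -1.0]]
force: [1.1, 0.2, -0.7]
gripper_width: 0.007
gripper_force: 58.3
```

>>> apply_moves(
  deltas=[
    [[0,-0.03,0,0.1,0.007,0,1],[0,-0.08,0,0.2,0.014,0,1],[0,-0.15,0,0.3,0.02,0,1],[0,-0.22,0,0.4,0.028,0,1],[0,-0.29,0,0.5,0.035,0,1],[0,-0.36,0,0.6,0.042,0,1],[0,-0.43,0,0.7,0.048,0,1],[0,-0.5,0,0.8,0.055,0,1]],
  ],
)

```text
clock: 3.95
ee_pos: [0.4898, -0.0472, 0.3544]
orientation: [[-0.998, -0.064, -0.027], [-0.069, 0.91, 0.409], [-0.002, 0.41, -0.912]]
force: [0.7, 0.3, -1.6]
gripper_width: 0.0074
gripper_force: 58.4
```

>>> apply_moves(
  deltas=[
    [[0,-0.07,0,0.12,0.008,0,1],[0,-0.14,-0.01,0.25,0.017,0,1],[0,-0.21,-0.03,0.4,0.028,0,1],[0,-0.28,-0.05,0.55,0.04,0,1],[0,-0.35,-0.07,0.7,0.05,0,1],[0,-0.41,-0.09,0.85,0.06,0,1],[0,-0.46,-0.11,1.0,0.07,0,1],[0,-0.48,-0.12,1.0,0.07,0,1]],
  ],
)

```text
clock: 4.62
ee_pos: [0.4887, -0.2907, 0.2905]
orientation: [[-0.998, -0.033, -0.053], [-0.062, 0.582, 0.811], [0.004, 0.812, -0.583]]
force: [-0.6, -1.5, -2.1]
gripper_width: 0.007
gripper_force: 58.5
```

Run:
```python
from h import *
s=bot.get_state();print(s["clock"],s["ee_pos"],s["orientation"].round(3),s["q"].round(1),s["gripper_width"],s["gripper_force"])
G=s["ee_pos"]+s["orientation"]@[0,0,.155];print("grasp",G,"tilt",np.degrees(np.arccos(-s["orientation"][2,2])))
```

```text
4.6167 [ 0.48872329 -0.29074243  0.29050778] [[-0.998 -0.033 -0.053]
 [-0.062  0.582  0.811]
 [ 0.004  0.812 -0.583]] [ 56.5  45.7 -30.4  91.4 -23.1  80.7 132. ] 0.0070492264427453885 58.47594380378723
grasp [ 0.48057645 -0.16509388  0.2001138 ] tilt 54.32498812144983
```

>>> apply_moves(
  deltas=[
    [[0,0,0.01,0,0,0,1],[0,0,0.01,0,0,0,1],[0,0,0.01,0,0,0,1],[0,0,0.01,0,0,0,1],[0,0,0.01,0,0,0,1],[0,0,0.01,0,0,0,1]],
  ],
)

```text
clock: 5.12
ee_pos: [0.4906, -0.2841, 0.3001]
orientation: [[-0.997, -0.043, -0.057], [-0.071, 0.586, 0.807], [-0.001, 0.809, -0.587]]
force: [-0.8, 0.1, -0.5]
gripper_width: 0.0074
gripper_force: 58.5
```

Run:
```python
from h import *
s=bot.get_state();print(s["ee_pos"],s["orientation"].round(3),s["qvel"].round(2),s["gripper_force"])
t=bot.read_camera("top")["color"][130:250,160:350];cc=bot.read_camera("scene")["color"][110:290,170:400]
a=cv2.resize(t,(475*3//2,450*2//3),interpolation=cv2.INTER_CUBIC);b=cv2.resize(cc,(712,290*1),interpolation=cv2.INTER_CUBIC)
cv2.imwrite("pics/f1.png",np.vstack([a,b]))
```

```text
[ 0.49064357 -0.28407312  0.30014895] [[-0.997 -0.043 -0.057]
 [-0.071  0.586  0.807]
 [-0.001  0.809 -0.587]] [ 0.43  0.62  0.35 -0.24  0.02  0.18  0.05] 58.48458766937256
```

View pics/f1.png

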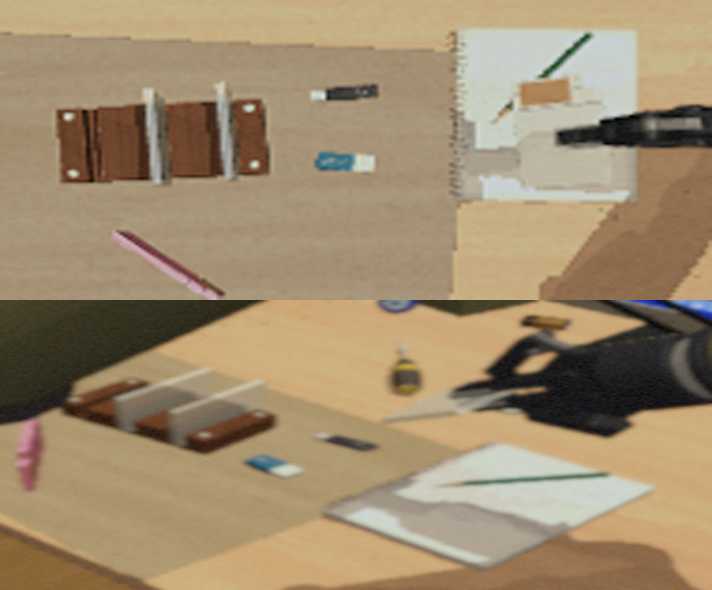

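The top view shows the brown label facing up at (545,92), well inside the page. The plate is gripped by its clear part, and both plain plates are still in their slots. I'll hand it in.

```bash
python3 -c "
from station import bot
print(bot.finish_job())"
```

```text
the job is handed in; nothing more can be done
None
```

I handed the job in with the notched plate gripped by its clear part over the notebook, about 20 cm up, leaned about 54°, label face up and length level; both plain plates are still in the rack. The hand-in returned no verdict.

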